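# Open the thumb-latched gate of the supply cabinet

## Robot

A 6-joint arm with a two-finger parallel gripper is mounted at the origin on the work surface; the furniture and walls round the work are solid. World frame = base frame: x ahead of the robot, y to its left, z up, the work surface at z = 0. Lengths are in m, angles in rad, forces in N, time in s.
With the tool pointing down it reaches from about 0.25 to 0.775 m from the base axis. Payload 4 kg.
Tool frame: the origin (TCP) lies at the centre of the arm's flange, where the gripper is bolted on; the fingertips stand 199 mm ahead of it and the grasp point (between the pads) lies 180 mm ahead of it (robot.tcp_to_tips is the z of the fingertips in the tool frame, in m); z points along the fingers, y is the line along which they close (so a half turn about z gives the same grasp; the last joint's range is limited). The gripper opens to 94 mm and grips with 3 to 60 N. Pads are 16 mm wide; open, the fingers measure 119 mm over their backs; the gripper's body (75 mm by 177 mm) begins 78 mm behind the grasp point.
Start: joints at [1.014, 0.087, 1.371, -0, 1.684, -0.103], TCP at [0.241, 0.494, 0.405] pointing down, gripper open.
Joint ranges: [-3.1, 3.1], [-0.76, 2.03], [0.27, 2.55], [-1.08, 4.22], [0.17, 2.65], [-2.57, 2.57]. Speed limits (rad/s): [2.79, 2.79, 3.14, 3.14, 3.14, 3.14].

## Interface

Orientations are given as [roll, pitch, yaw] about the fixed x, y, z axes, in that order (R = Rz(yaw) Ry(pitch) Rx(roll)).
In Python, from bench import robot gives the robot as it stands.
- The arm moves only by the tool play_rows, never from a script. Its arguments are lists of equal length, an entry for each row: "translation": the shift along the tool's x, y, z scaled (see below), a list of three; "twist": the turn, a rotation vector about the tool's x, y, z scaled (see below), a list of three; "gripper": the opening, from -1 (shut) to 1 (fully open). A call has 1 to 8 rows; each row shifts and turns the commanded pose from where the row before left it, along the tool's axes as they then stand; what a row does not reach is not made up. The controller multiplies each number of a shift by 0.04 m and each number of a turn by 0.1 rad. A row lasts 1/10 s, in which the tool goes at most 50 mm and 8.59 degrees, less where a joint would pass 70% of its speed; a pose out of reach is approached as far as the arm can. A call with a number of a shift or a turn outside -1 to 1 is refused whole. A call with a gripper value outside its range is refused whole. The fingers move at their own pace and stop on an object; the grip force is fixed at half the most. Time passes only in rows, so rows that do not move let the fingers close. It gives the time, the measured TCP pose, the force, the opening and the grip force at its end, in the units of the state.
- robot.get_obs(): the state, without advancing time (a new reading comes with each control period).
- robot.snapshot(name): name is "scene" or "top"; returns the picture (420x560x3 uint8, red, green, blue); there is no depth.
- robot.camera_model(name): a dict with "camera_matrix" (3x3 intrinsics, pixels), "rvec" (rotation vector, rad) and "tvec" (3), from world to camera coordinates, as OpenCV has them. Camera axes: x right, y down, z forward; pixel columns grow to the right and rows downward; lengths in m; the calibration is good to about 2 mm. A picture is of the moment at which its call begins. camera_model takes no time and is no camera call.
- robot.close_job(): hands the job in; it is judged then, once.
Trained networks look in the newest picture that a camera, given by its name, has taken for a name from the list of things; names that differ only in an ending like _2 or _b are one class to them, and where a whole thing is asked for, a point or a joint stands for the part that bears it (a point fixed in the world has none). Each returns a list of dicts, best first, with "score" (0 to 1); they miss things now and then, are a little off and sometimes report something else, mostly with a low value. They report only what shows in the picture. A call takes as long as a camera call.
- robot.recognise(name, camera): "centre" ([x, y, z] in m, in world coordinates, good to about 4 mm: the middle of the surface that is visible of it).
- robot.spot_point(name, camera): "centre" ([x, y, z] in m, in world coordinates, good to about 4 mm: a listed point, or the origin of a listed thing).
The state is a dict: "time": time; "joint_positions": joint angles; "qvel": joint speeds; "joint_torque": joint torques, N m; "tool_pos": TCP position; "ee_rot": TCP orientation; "wrist_force": force on the tool from outside, world axes, zero at the start; "wrist_torque": the same for the moment, N m; "width": finger opening in m; "finger_force": force on a finger pad.
Only numpy, scipy, OpenCV 4.12 (cv2) and the standard library are available. Lean on these libraries where they do the work, as an engineer would, in place of code of your own. Each camera call takes 0.05 s, during which the arm holds its last target. There are 200 camera calls.

## Task

The little supply cabinet is latched shut. Press its thumb cup gently down until the latch bar is lifted out of the catch, keep it lifted while you swing the gate out of the catch, and leave the gate standing wide open, about square to the cabinet or wider. Do not force the latch, fling the gate or disturb the things in and beside the cabinet.

Things in the scene. Friction and masses are not known exactly. Their poses are not given: they have to be found in the camera images.
- cabinet: Fixed grey steel supply cabinet, 80 deep (x) x 300 wide (y) x 150 high (z) mm; origin under its centre; its front (x -40) looks along its own -x, to the robot; +y is left. A barred gate fills the front from the hinge (y +135) to y -84, then a fixed post 64 wide. More than 20 N on the cup, gate or any part of it bends it: failure.
- gate (a joint): Opening angle of the gate, rad: 0 shut, grows as its free (right) edge swings out towards the robot, end stop at 1.75. It stays where it is left (friction 0.1 N m) and is heavy enough (0.3 kg, latch 0.4 kg) that fast or jerky dragging adds many newtons. Faster than 2.5 rad/s counts as flung.
- gate_hinge (a point): Point on the gate's vertical hinge line, 150 mm above the surface, at cabinet x -40, y +135 mm. Turns with the gate: its axes are the cabinet's while shut.
- catch (a point): Middle of the top edge of the catch lip: a fixed upturned steel lip on the post, 20 wide, 18 thick, top 139.5 mm above the surface. The latch bar's right end lies 2 mm behind it and holds the gate shut. To pass, the bar must be above the lip, and stay up until the gate has turned about 0.15 rad.
- latch_pivot (a point): Pivot of the latch bar on the gate's face, 130 mm from the hinge line, 125 mm up (moves with the gate). Flat steel bar, 6 thick, 12 high: a seesaw along the gate. Its weighted right end reaches 120 mm right of the pivot into the catch; its left arm carries the thumb cup, 65 mm left of the pivot. Pressing the cup lifts the bar end; let go and the bar drops by its weight.
- cup_axis (a point): Point on the gate (moves with it), 45 mm before its face, 65 mm from the hinge line, 150 mm up: on the axis of the unpressed thumb cup, an upright round steel dish, 52 mm inside, 68 outside, rim 10 above its floor. Its stem is screwed in differently each time: the floor lies up to 11 mm above or below this point, unmeasured; feel for it. Closed fingertips fit in and can drag the gate by the rim.
- cup_travel (a point): Same point as cup_axis; how the cup moves: free travel takes 2 to 5 N; after about 13 mm down the bar clears the lip; at 14.5 mm the latch meets a springy stop, about 4 N per mm. Pressed, the cup tilts 0.22 to 0.27 rad, its floor falling towards the hinge, and shifts up to 9 mm that way. Its lining is smooth (friction 0.15).
- ink_bottle: Black drawing-ink bottle, 46 dia x 64 mm, standing inside the cabinet; origin under its centre. Leave alone.
- glue_stick: Glue stick, 26 dia x 90 mm, standing inside the cabinet; origin under its centre. Leave alone.
- staples_a: Carton of staples, 38x64x22 mm, lying right of the cabinet; origin under its centre. Leave alone.
- tape_measure: Pocket tape measure, 35x78x64 mm, standing right of and in front of the cabinet; origin under its centre. Leave alone.

How it is judged:
By the outcome, as a careful person would: the job done as asked, in the order asked, and still so for the second after the job is handed in, with the robot touching nothing.
It also fails if it takes over 59 s, if anything falls off the work surface, if the arm or the gripper's body presses on something with over 40 N, if the wrist force passes 120 N, or if a joint passes its speed limit or range.

## Working session

There is one attempt and no reset: what is moved stays moved. The work goes in short steps, Python scripts to look and compute and a tool call to move; the robot and the scene stay as the last step left them, time stands still between calls to the robot, and variables do not carry over. Pictures are saved under pics/ and viewed, at most 10 in all, crops included, and the job is handed in when it is done.

Besides the shell and the picture viewer there is one more tool, called after "Call:" as name(argument=value, ...), one argument or row to a line, values as JSON. play_rows: Moves the arm, as the interface text tells. Its arguments: {"type":"object","properties":{"translation":{"type":"array","items":{"type":"array","items":{"type":"number","minimum":-1,"maximum":1}}},"twist":{"type":"array","items":{"type":"array","items":{"type":"number","minimum":-1,"maximum":1}}},"gripper":{"type":"array","items":{"type":"number"}}},"required":["translation","twist","gripper"]}

```bash
mkdir -p pics
python3 - <<'E'
from bench import robot
import cv2, numpy as np
for c in("scene","top"):
    im=robot.snapshot(c); cv2.imwrite(f"pics/{c}0.png",im[:,:,::-1])
    for n in("cabinet","gate_hinge","catch","latch_pivot","cup_axis","tape_measure","staples_a","ink_bottle","glue_stick"):
        r=robot.spot_point(n,c)
        print(c,n,[(np.round(d["centre"],4).tolist(),round(d["score"],2)) for d in r[:2]])
o=robot.get_obs(); print(o)
a=cv2.imread("pics/scene0.png");b=cv2.imread("pics/top0.png")
cv2.imwrite("pics/both0.png",cv2.resize(np.vstack([a,b]),(0,0),fx=.714,fy=.714))
E
```

```text
scene cabinet [([0.5853, 0.0793, 0.0019], 0.79)]
scene gate_hinge [([0.5621, 0.2155, 0.145], 0.92), ([0.5874, 0.0783, 0.001], 0.67)]
scene catch [([0.5111, -0.0264, 0.1405], 0.7)]
scene latch_pivot [([0.5511, 0.0883, 0.1253], 0.65)]
scene cup_axis [([0.5471, 0.0916, 0.1252], 0.33)]
scene tape_measure [([0.4333, -0.0988, -0.0057], 0.67)]
scene staples_a [([0.5755, -0.1451, -0.0028], 0.97)]
scene ink_bottle [([0.6017, 0.125, 0.0078], 0.53), ([0.5514, 0.0888, 0.1241], 0.48)]
scene glue_stick []
top cabinet [([0.5877, 0.0767, -0.0046], 0.92)]
top gate_hinge [([0.5678, 0.2175, 0.1479], 0.71)]
top catch [([0.5093, -0.0207, 0.1404], 0.84)]
top latch_pivot [([0.5488, 0.0907, 0.1314], 0.79)]
top cup_axis [([0.514, 0.1581, 0.1493], 0.83)]
top tape_measure [([0.434, -0.1037, -0.0002], 0.6)]
top staples_a [([0.5716, -0.1419, 0.0004], 0.75), ([0.5055, -0.0228, 0.1401], 0.28)]
top ink_bottle [([0.4312, -0.1049, 0.0006], 0.67)]
top glue_stick []
{'time': 1.0, 'joint_positions': array([ 1.01392053e+00,  8.71856949e-02,  1.37067368e+00,  3.38852951e-05,
        1.68360814e+00, -1.03083484e-01]), 'qvel': array([ 2.80634008e-05, -3.75425991e-04, -7.10312018e-04, -2.65095649e-04,
       -9.18404311e-04,  1.77977047e-04]), 'joint_torque': array([ 8.90086358e-04, -3.40056217e+01, -3.02604783e+01,  7.19129853e-02,
        2.38609698e-02, -8.38115369e-06]), 'tool_pos': array([0.24109931, 0.4943401 , 0.40472707]), 'ee_rot': array([ 3.14146471e+00, -2.06134007e-05,  2.68780416e+00]), 'wrist_force': array([ 0.33606591,  0.49956008, -1.42975171]), 'wrist_torque': array([ 0.01851013, -0.05502486, -0.0036364 ]), 'finger_force': 0.0, 'width': 0.0938596329648426}
```

View pics/both0.png

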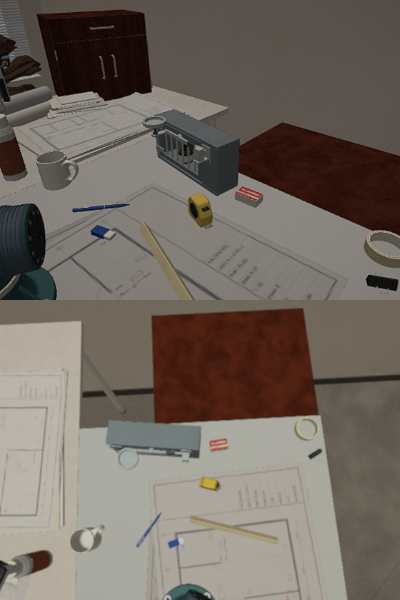

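The pictures show the cabinet with its gate towards the robot. In the top view the cup is a ring near (180, 224) in full-size pixels, and the reported points agree with the text geometry. I'll refine this with a fit and check it on a crop.

```bash
cat > h.py <<'E'
import numpy as np, cv2
from bench import robot
def proj(c,P):
    m=robot.camera_model(c)
    return cv2.projectPoints(np.float64(P).reshape(-1,3),m["rvec"],m["tvec"],m["camera_matrix"],None)[0][:,0]
E
python3 - <<'E'
from h import *
from scipy.optimize import least_squares
M=[((0,0),(.5853,.0793)),((0,0),(.5877,.0767)),((-.04,.135),(.5621,.2155)),((-.04,.135),(.5678,.2175)),((-.085,.07),(.514,.1581))]
def W(p,q):
    c,s=np.cos(p[2]),np.sin(p[2]); return np.array([p[0]+c*q[0]-s*q[1],p[1]+s*q[0]+c*q[1]])
p=least_squares(lambda p:np.concatenate([W(p,a)-b for a,b in M]),[.586,.078,-.13]).x
print(p,"cup",W(p,(-.085,.07)),"hinge",W(p,(-.04,.135)))
np.save("p.npy",p)
for c,z in(("top",4),("scene",4)):
    im=cv2.imread(f"pics/{c}0.png"); 
    P=[[*W(p,q),.15] for q in [(-.04,-.15),(.04,-.15),(.04,.15),(-.04,.15)]]+[[*W(p,(-.085+.034*np.cos(t),.07+.034*np.sin(t))),.158] for t in np.arange(0,6.28,.4)]
    uv=proj(c,P); ctr=proj(c,[*W(p,(-.04,.03)),.12])[0]
    x0,y0=(ctr-[75,55]).astype(int)
    cr=cv2.resize(im[y0:y0+110,x0:x0+150],None,fx=z,fy=z,interpolation=cv2.INTER_CUBIC)
    for u in uv: cv2.circle(cr,tuple(((u-[x0,y0]+.5)*z).astype(int).tolist()),2,(0,0,255),-1)
    cv2.imwrite(f"pics/{c}1.png",cr); print(c,x0,y0,uv[:4].round(1).tolist(),proj(c,[*W(p,(-.085,.07)),.155]))
E
```

```text
[ 0.5870022   0.07762173 -0.13396123] cup [0.51211301 0.15834725] hinge [0.5653913  0.21675465]
top 126 152 [[278.3, 210.0], [280.9, 176.0], [151.0, 166.7], [146.3, 200.5]] [[178.50514583 222.14379205]]
scene 170 134 [[302.7, 206.6], [334.7, 194.0], [243.8, 152.4], [214.2, 160.7]] [[215.59889426 174.34734854]]
```

View pics/top1.png

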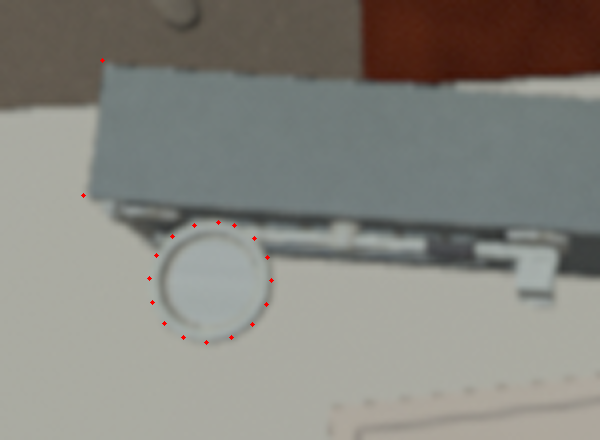

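View pics/scene1.png

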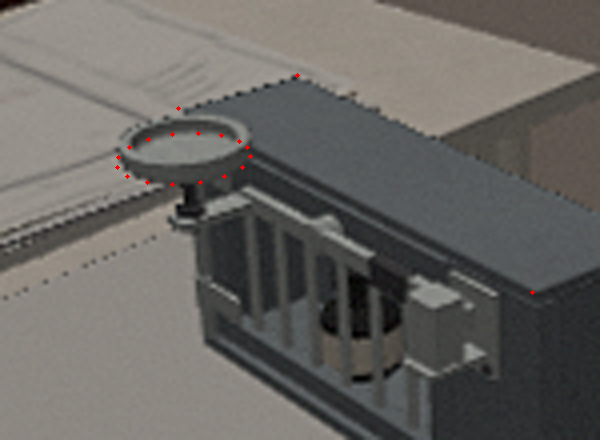

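The overlays show the cup ring centred near crop (215,286) in the top view and (185,147) in the scene view. Its rim is a few mm higher than nominal. I'll triangulate it.

Run:
```python
from h import *
from scipy.optimize import least_squares
uv={"top":np.array([215,286])/4+[126,152]-.5,"scene":np.array([185,147])/4+[170,134]-.5}
r=least_squares(lambda X:np.concatenate([proj(c,X)[0]-uv[c] for c in uv]),[.512,.158,.16])
print(r.x,r.fun)
```

```text
[0.50876408 0.15358067 0.16627317] [ 0.26461468 -0.39870131 -0.43776026  0.05198344]
```

Call:
play_rows(
  translation=[
    [0,0,0],
    [0,0,0],
    [0,0,0],
    [0,0,0],
    [0,0,0],
    [0,0,0],
  ],
  twist=[
    [0,0,-0.9],
    [0,0,-0.9],
    [0,0,-0.9],
    [0,0,-0.9],
    [0,0,-0.94],
    [0,0,0],
  ],
  gripper=[-1,-1,-1,-1,-1,-1],
)

```text
time: 1.6
tool_pos: [0.2411, 0.4943, 0.4047]
ee_rot: [3.141, 0.0, -3.142]
wrist_force: [1.1, -0.6, -0.0]
width: 0.0496
finger_force: 0.0
```

Call:
play_rows(
  translation=[
    [-0.2,-0.3,0],
    [-0.5,-0.6,0],
    [-0.5,-0.6,0],
    [-0.5,-0.6,0],
    [-0.5,-0.6,0],
    [-0.5,-0.6,0],
    [-0.5,-0.6,0],
    [-0.5,-0.6,0],
  ],
  twist=[
    [0,0,0],
    [0,0,0],
    [0,0,0],
    [0,0,0],
    [0,0,0],
    [0,0,0],
    [0,0,0],
    [0,0,0],
  ],
  gripper=[-1,-1,-1,-1,-1,-1,-1,-1],
)

```text
time: 2.4
tool_pos: [0.3899, 0.3124, 0.4049]
ee_rot: [-3.141, 0.001, 3.14]
wrist_force: [0.2, 0.4, 0.1]
width: 0.0004
finger_force: 0.0
```

Call:
play_rows(
  translation=[
    [-0.5,-0.6,0],
    [-0.5,-0.6,0],
    [-0.5,-0.6,0],
    [-0.5,-0.6,0],
    [-0.5,-0.6,0],
    [-0.4,-0.6,0],
    [0,0,0],
    [0,0,0],
  ],
  twist=[
    [0,0,0],
    [0,0,0],
    [0,0,0],
    [0,0,0],
    [0,0,0],
    [0,0,0],
    [0,0,0],
    [0,0,0],
  ],
  gripper=[-1,-1,-1,-1,-1,-1,-1,-1],
)

```text
time: 3.2
tool_pos: [0.5052, 0.1694, 0.4046]
ee_rot: [3.141, -0.001, 3.139]
wrist_force: [0.3, 0.7, -0.8]
width: 0.0003
finger_force: 0.0
```

Call:
play_rows(
  translation=[
    [-0.12,-0.33,0],
    [0,0,0.3],
    [0,0,0.4],
    [0,0,0],
  ],
  twist=[
    [0,0,0],
    [0,0,0],
    [0,0,0],
    [0,0,0],
  ],
  gripper=[-1,-1,-1,-1],
)

```text
time: 3.6
tool_pos: [0.5091, 0.1574, 0.3734]
ee_rot: [-3.141, -0.006, -3.141]
wrist_force: [-0.0, -0.0, -1.1]
width: 0.0003
finger_force: 0.0
```

Run:
```python
from h import *
out=[]
for c,(x0,y0) in(("top",(126,152)),("scene",(170,124))):
    im=robot.snapshot(c)[:,:,::-1]
    out.append(cv2.resize(im[y0:y0+75,x0:x0+110],None,fx=5,fy=4*1.25,interpolation=cv2.INTER_CUBIC))
    print(c,[(d["centre"],d["score"]) for d in robot.spot_point("cup_axis",c)])
o=robot.get_obs();t=o["tool_pos"]-[0,0,.199];print(t,o["wrist_force"],proj("top",t),proj("scene",t))
cv2.imwrite("pics/c2.png",cv2.resize(np.vstack(out),None,fx=.8,fy=.8))
```

```text
top [([0.515, 0.1557, 0.1531], 0.66)]
scene [([0.5151, 0.154, 0.149], 0.86), ([0.6009, 0.1268, 0.0103], 0.36)]
[0.50992896 0.15752123 0.17830883] [-0.01077011 -0.28903121  0.05819266] [[176.43366357 221.20805135]] [[213.99106902 164.1254167 ]]
```

View pics/c2.png

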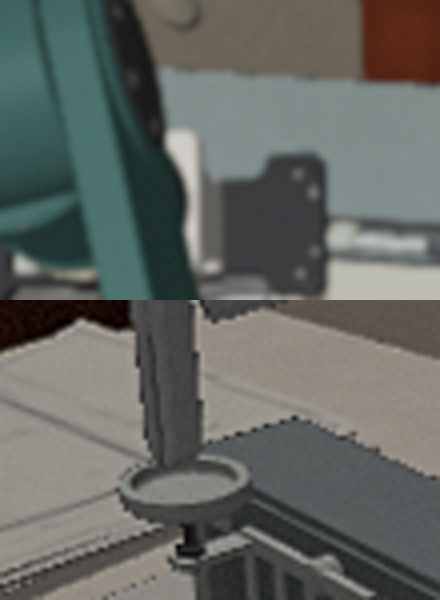

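The picture shows the closed tips over the cup at about crop (177,465), slightly left of the cup centre at (187,487). I'll nudge them about 2.5 mm and descend, feeling for contact.

Call:
play_rows(
  translation=[
    [-0.06,-0.06,0],
    [0,0,0.15],
    [0,0,0.1],
    [0,0,0.1],
    [0,0,0.05],
    [0,0,0],
  ],
  twist=[
    [0,0,0],
    [0,0,0],
    [0,0,0],
    [0,0,0],
    [0,0,0],
    [0,0,0],
  ],
  gripper=[-1,-1,-1,-1,-1,-1],
)

```text
time: 4.4
tool_pos: [0.5123, 0.1548, 0.36]
ee_rot: [-3.141, -0.001, -3.141]
wrist_force: [0.2, 0.5, 0.8]
width: 0.0004
finger_force: 0.0
```

Call:
play_rows(
  translation=[
    [0,0,0.05],
    [0,0,0],
  ],
  twist=[
    [0,0,0],
    [0,0,0],
  ],
  gripper=[-1,-1],
)

```text
time: 4.6
tool_pos: [0.5124, 0.1548, 0.3585]
ee_rot: [3.142, -0.0, -3.141]
wrist_force: [0.4, -0.1, -0.7]
width: 0.0007
finger_force: 0.0
```

Call:
play_rows(
  translation=[
    [0,0,0.05],
    [0,0,0],
  ],
  twist=[
    [0,0,0],
    [0,0,0],
  ],
  gripper=[-1,-1],
)

```text
time: 4.8
tool_pos: [0.5125, 0.1549, 0.3571]
ee_rot: [3.141, 0.001, -3.141]
wrist_force: [0.6, -0.1, 2.1]
width: 0.0006
finger_force: 0.8
```

Call:
play_rows(
  translation=[
    [0,0,0.05],
    [0,0,0],
  ],
  twist=[
    [0,0,0],
    [0,0,0],
  ],
  gripper=[-1,-1],
)

```text
time: 5.0
tool_pos: [0.5125, 0.1549, 0.3548]
ee_rot: [3.141, 0.001, -3.141]
wrist_force: [0.2, 1.6, 2.3]
width: 0.0002
finger_force: 0.9
```

Call:
play_rows(
  translation=[
    [0,0.02,0.05],
    [0,0.02,0.05],
    [0,0.02,0.05],
    [0,0.02,0.05],
    [0,0,0],
  ],
  twist=[
    [0,0,0],
    [0,0,0],
    [0,0,0],
    [0,0,0],
    [0,0,0],
  ],
  gripper=[-1,-1,-1,-1,-1],
)

```text
time: 5.5
tool_pos: [0.5123, 0.1581, 0.3461]
ee_rot: [-3.141, -0.001, -3.141]
wrist_force: [1.2, 1.6, 1.1]
width: 0.0006
finger_force: 0.8
```

Call:
play_rows(
  translation=[
    [0,0.02,0.03],
    [0,0,0.02],
    [0,0,0],
  ],
  twist=[
    [0,0,0],
    [0,0,0],
    [0,0,0],
  ],
  gripper=[-1,-1,-1],
)

```text
time: 5.8
tool_pos: [0.5123, 0.1588, 0.3445]
ee_rot: [3.142, -0.0, -3.141]
wrist_force: [-0.1, 0.1, 2.5]
width: 0.0003
finger_force: 0.7
```

Call:
play_rows(
  translation=[
    [0,0.02,0.03],
    [0,0,0],
  ],
  twist=[
    [0,0,0],
    [0,0,0],
  ],
  gripper=[-1,-1],
)

```text
time: 6.0
tool_pos: [0.5124, 0.1595, 0.3441]
ee_rot: [-3.141, 0.001, -3.141]
wrist_force: [-0.1, -0.5, 3.6]
width: 0.0003
finger_force: 1.7
```

Call:
play_rows(
  translation=[
    [0,0,0.025],
    [0,0,0],
  ],
  twist=[
    [0,0,0],
    [0,0,0],
  ],
  gripper=[-1,-1],
)

```text
time: 6.2
tool_pos: [0.5124, 0.1596, 0.3439]
ee_rot: [3.141, 0.002, -3.141]
wrist_force: [-1.5, -0.6, 6.7]
width: 0.0001
finger_force: 3.3
```

Run:
```python
from h import *
for i in range(3):
    im=robot.snapshot("scene"); o=robot.get_obs(); print(o["wrist_force"],o["tool_pos"])
cv2.imwrite("pics/c3.png",cv2.resize(im[110:250,170:350,::-1],None,fx=4,fy=4,interpolation=cv2.INTER_CUBIC))
```

```text
[-0.63718545  0.25863921  6.45896651] [0.51235111 0.15956816 0.34388805]
[-0.77325217  0.2964637   6.18421472] [0.5123674  0.15954957 0.34389756]
[-1.99685016 -0.34771946  7.25130619] [0.51236265 0.1595462  0.34386586]
```

View pics/c3.png

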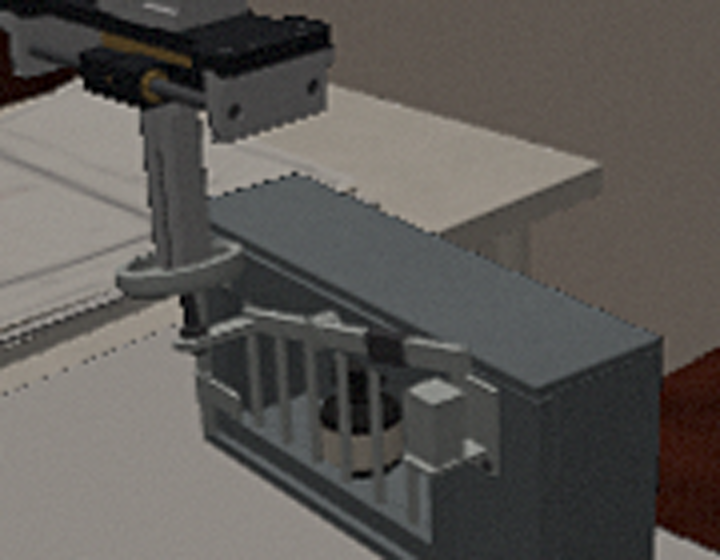

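The picture shows the cup pressed and tilted, with the bar's right end at (465,365), up above the catch lip near (440,385). The force of about 7 N means it is on the springy stop. Next I take up the slack towards the rim along the opening arc.

Call:
play_rows(
  translation=[
    [0.035,0.035,0.01],
    [0.035,0.035,0.01],
    [0.035,0.035,0.01],
    [0,0,0],
  ],
  twist=[
    [0,0,0],
    [0,0,0],
    [0,0,0],
    [0,0,0],
  ],
  gripper=[-1,-1,-1,-1],
)

```text
time: 6.75
tool_pos: [0.5087, 0.1639, 0.343]
ee_rot: [3.141, 0.005, -3.141]
wrist_force: [1.2, 0.5, 6.2]
width: 0.0004
finger_force: 3.0
```

Call:
play_rows(
  translation=[
    [0.035,0.035,0.005],
    [0.035,0.035,0.005],
    [0,0,0],
  ],
  twist=[
    [0,0,0],
    [0,0,0],
    [0,0,0],
  ],
  gripper=[-1,-1,-1],
)

```text
time: 7.05
tool_pos: [0.5059, 0.1667, 0.3425]
ee_rot: [3.141, 0.004, -3.141]
wrist_force: [1.3, 0.2, 6.1]
width: 0.0004
finger_force: 2.8
```

Call:
play_rows(
  translation=[
    [0.035,0.035,0.01],
    [0.035,0.035,0.01],
    [0,0,0],
  ],
  twist=[
    [0,0,0],
    [0,0,0],
    [0,0,0],
  ],
  gripper=[-1,-1,-1],
)

```text
time: 7.35
tool_pos: [0.5032, 0.1695, 0.3419]
ee_rot: [3.141, 0.005, -3.141]
wrist_force: [0.8, 0.9, 5.6]
width: 0.0008
finger_force: 3.0
```

Call:
play_rows(
  translation=[
    [0.035,0.03,0.01],
    [0.035,0.03,0.005],
    [0,0,0],
  ],
  twist=[
    [0,0,0],
    [0,0,0],
    [0,0,0],
  ],
  gripper=[-1,-1,-1],
)

```text
time: 7.65
tool_pos: [0.5005, 0.172, 0.3415]
ee_rot: [3.14, 0.006, -3.141]
wrist_force: [1.9, 1.7, 5.7]
width: 0.0003
finger_force: 3.4
```

Call:
play_rows(
  translation=[
    [0.035,0.025,0.01],
    [0.035,0.025,0.005],
    [0,0,0],
  ],
  twist=[
    [0,0,0],
    [0,0,0],
    [0,0,0],
  ],
  gripper=[-1,-1,-1],
)

```text
time: 7.95
tool_pos: [0.4981, 0.1741, 0.3415]
ee_rot: [3.139, 0.008, -3.141]
wrist_force: [2.5, 0.6, 7.6]
width: 0.0004
finger_force: 4.1
```

```bash
cat >> h.py <<'E'
def ang():
    H=np.array([.5654,.2168])
    for c in("scene","top"):
        robot.snapshot(c)
        for n,b in(("latch_pivot",None),("cup_axis",None)):
            for d in robot.spot_point(n,c)[:1]:
                v=np.array(d["centre"])[:2]-H
                th0={"latch_pivot":np.arctan2(-.130,-.006),"cup_axis":np.arctan2(-.065,-.045)}[n]-.134
                a=(th0-np.arctan2(v[1],v[0])+np.pi)%(2*np.pi)-np.pi
                print(c,n,"ang %.3f r %.3f score %.2f"%(a,np.hypot(*v),d["score"]))
    print(robot.get_obs()["wrist_force"].round(1))
E
python3 -c "
from h import *
ang()
im=robot.snapshot('scene')
cv2.imwrite('pics/c4.png',cv2.resize(im[110:250,170:350,::-1],None,fx=4,fy=4,interpolation=cv2.INTER_CUBIC))"
```

```text
scene latch_pivot ang -0.019 r 0.125 score 0.73
scene cup_axis ang 0.027 r 0.082 score 0.86
top latch_pivot ang -0.032 r 0.129 score 0.93
top cup_axis ang 0.038 r 0.078 score 0.83
[2.1 1.1 7. ]
```

View pics/c4.png

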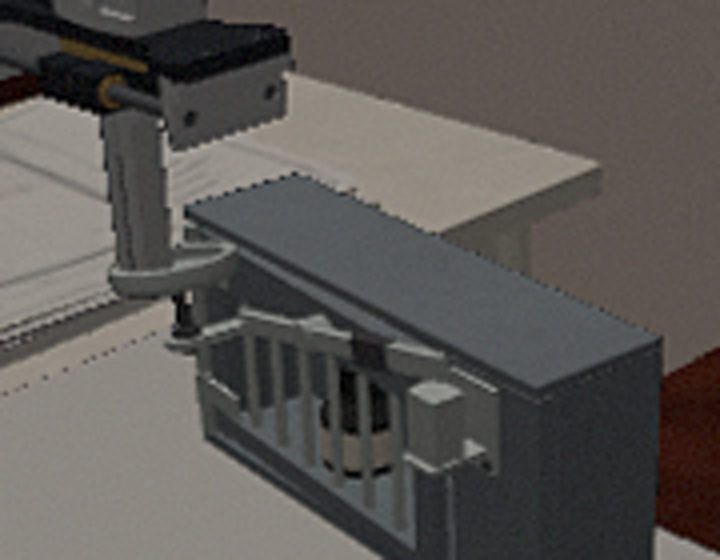

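The picture shows the gate leaving the post: its edge is at (445,510) and the lifted bar end is over the catch at (440,365). I keep dragging along the arc at the same press.

Call:
play_rows(
  translation=[
    [0.031,0.051,0],
    [0.03,0.052,0],
    [0.028,0.053,0],
    [0.026,0.054,0],
    [0,0,0],
  ],
  twist=[
    [0,0,0],
    [0,0,0],
    [0,0,0],
    [0,0,0],
    [0,0,0],
  ],
  gripper=[-1,-1,-1,-1,-1],
)

```text
time: 8.8
tool_pos: [0.4936, 0.1825, 0.3415]
ee_rot: [3.139, 0.008, -3.141]
wrist_force: [3.0, 1.1, 7.4]
width: 0.0008
finger_force: 4.8
```

Call:
play_rows(
  translation=[
    [0.025,0.055,0],
    [0.023,0.055,0],
    [0.021,0.056,0],
    [0.02,0.057,0],
    [0,0,0],
  ],
  twist=[
    [0,0,0],
    [0,0,0],
    [0,0,0],
    [0,0,0],
    [0,0,0],
  ],
  gripper=[-1,-1,-1,-1,-1],
)

```text
time: 9.3
tool_pos: [0.4902, 0.1914, 0.3417]
ee_rot: [3.14, 0.009, 3.142]
wrist_force: [3.3, 0.2, 7.0]
width: 0.0007
finger_force: 4.7
```

```bash
python3 -c "
from h import *
ang()
im=robot.snapshot('scene')
cv2.imwrite('pics/c5.png',cv2.resize(im[110:250,170:350,::-1],None,fx=4,fy=4,interpolation=cv2.INTER_CUBIC))"
```

```text
scene latch_pivot ang 0.221 r 0.127 score 0.83
scene cup_axis ang 0.202 r 0.080 score 0.55
top latch_pivot ang 0.243 r 0.129 score 0.87
top cup_axis ang 0.298 r 0.076 score 0.87
[4.1 0.5 7.6]
```

View pics/c5.png

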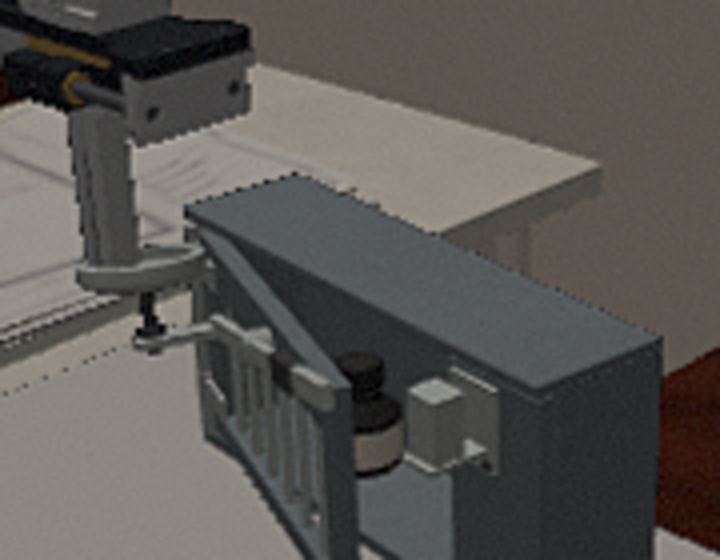

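The picture shows the gate about 0.3 rad open, with its free edge at (345,480). The bar is well clear of the catch and the bottle is untouched. I continue.

Call:
play_rows(
  translation=[
    [0.015,0.067,0],
    [0.013,0.068,0],
    [0.01,0.068,0],
    [0.008,0.069,0],
    [0.006,0.069,0],
    [0.003,0.07,0],
    [0.001,0.07,0],
    [0,0,0],
  ],
  twist=[
    [0,0,0],
    [0,0,0],
    [0,0,0],
    [0,0,0],
    [0,0,0],
    [0,0,0],
    [0,0,0],
    [0,0,0],
  ],
  gripper=[-1,-1,-1,-1,-1,-1,-1,-1],
)

```text
time: 10.45
tool_pos: [0.4879, 0.2105, 0.3416]
ee_rot: [3.14, 0.008, 3.141]
wrist_force: [2.8, 0.9, 7.4]
width: 0.0005
finger_force: 4.7
```

Call:
play_rows(
  translation=[
    [0.002,0.07,0],
    [-0.001,0.07,0],
    [-0.004,0.07,0],
    [-0.006,0.07,0],
    [-0.009,0.07,0],
    [-0.011,0.07,0],
    [-0.013,0.069,0],
    [0,0,0],
  ],
  twist=[
    [0,0,0],
    [0,0,0],
    [0,0,0],
    [0,0,0],
    [0,0,0],
    [0,0,0],
    [0,0,0],
    [0,0,0],
  ],
  gripper=[-1,-1,-1,-1,-1,-1,-1,-1],
)

```text
time: 11.25
tool_pos: [0.4897, 0.2298, 0.3416]
ee_rot: [3.141, 0.008, 3.141]
wrist_force: [2.4, -1.1, 7.5]
width: 0.0004
finger_force: 4.7
```

```bash
python3 -c "
from h import *
ang()"
```

```text
scene latch_pivot ang 0.705 r 0.127 score 0.90
scene cup_axis ang 0.737 r 0.079 score 0.69
top latch_pivot ang 0.711 r 0.128 score 0.84
top cup_axis ang 0.769 r 0.078 score 0.81
[ 4.1 -1.3  7.4]
```

Call:
play_rows(
  translation=[
    [-0.015,0.069,0],
    [-0.018,0.068,0],
    [-0.02,0.068,0],
    [-0.022,0.067,0],
    [-0.025,0.066,0],
    [-0.027,0.065,0],
    [-0.029,0.064,0],
    [0,0,0],
  ],
  twist=[
    [0,0,0],
    [0,0,0],
    [0,0,0],
    [0,0,0],
    [0,0,0],
    [0,0,0],
    [0,0,0],
    [0,0,0],
  ],
  gripper=[-1,-1,-1,-1,-1,-1,-1,-1],
)

```text
time: 12.35
tool_pos: [0.4961, 0.2481, 0.3415]
ee_rot: [-3.141, 0.009, 3.141]
wrist_force: [4.0, -2.1, 6.9]
width: 0.0002
finger_force: 4.7
```

Call:
play_rows(
  translation=[
    [-0.036,0.06,0],
    [-0.038,0.059,0],
    [-0.04,0.058,0],
    [-0.043,0.057,0],
    [-0.045,0.055,0],
    [-0.047,0.054,0],
    [-0.048,0.053,0],
    [0,0,0],
  ],
  twist=[
    [0,0,0],
    [0,0,0],
    [0,0,0],
    [0,0,0],
    [0,0,0],
    [0,0,0],
    [0,0,0],
    [0,0,0],
  ],
  gripper=[-1,-1,-1,-1,-1,-1,-1,-1],
)

```text
time: 13.15
tool_pos: [0.5077, 0.2637, 0.3415]
ee_rot: [-3.141, 0.007, 3.141]
wrist_force: [2.5, -2.8, 8.0]
width: 0.0007
finger_force: 5.1
```

```bash
python3 -c "
from h import *
ang()"
```

```text
scene latch_pivot ang 1.196 r 0.129 score 0.94
scene cup_axis ang 1.256 r 0.076 score 0.64
top latch_pivot ang 1.219 r 0.131 score 0.57
top cup_axis ang 1.254 r 0.079 score 0.69
[ 3.3 -2.7  7.7]
```

Call:
play_rows(
  translation=[
    [-0.045,0.047,0],
    [-0.047,0.046,0],
    [-0.048,0.044,0],
    [-0.05,0.042,0],
    [-0.051,0.041,0],
    [-0.052,0.039,0],
    [-0.054,0.037,0],
    [0,0,0],
  ],
  twist=[
    [0,0,0],
    [0,0,0],
    [0,0,0],
    [0,0,0],
    [0,0,0],
    [0,0,0],
    [0,0,0],
    [0,0,0],
  ],
  gripper=[-1,-1,-1,-1,-1,-1,-1,-1],
)

```text
time: 14.25
tool_pos: [0.5214, 0.2753, 0.3415]
ee_rot: [-3.14, 0.006, 3.14]
wrist_force: [1.8, -3.6, 8.5]
width: 0.0006
finger_force: 5.6
```

Call:
play_rows(
  translation=[
    [-0.055,0.034,0],
    [-0.056,0.032,0],
    [-0.057,0.03,0],
    [-0.058,0.028,0],
    [0,0,0],
  ],
  twist=[
    [0,0,0],
    [0,0,0],
    [0,0,0],
    [0,0,0],
    [0,0,0],
  ],
  gripper=[-1,-1,-1,-1,-1],
)

```text
time: 14.75
tool_pos: [0.5303, 0.2803, 0.3414]
ee_rot: [-3.14, 0.006, 3.14]
wrist_force: [1.9, -3.3, 8.6]
width: 0.0003
finger_force: 5.8
```

```bash
python3 -c "
from h import *
ang()"
```

```text
scene latch_pivot ang 1.625 r 0.128 score 0.85
scene cup_axis ang 1.635 r 0.076 score 0.56
top latch_pivot ang 1.638 r 0.131 score 0.62
top cup_axis ang 1.684 r 0.080 score 0.61
[ 0.9 -4.5  8.5]
```

Call:
play_rows(
  translation=[
    [0.035,-0.025,-0.01],
    [0.035,-0.025,-0.02],
    [0,0,-0.05],
    [0,0,-0.05],
    [0,0,-0.05],
    [0,0,-0.05],
    [0,0,-0.05],
    [0,0,-0.05],
  ],
  twist=[
    [0,0,0],
    [0,0,0],
    [0,0,0],
    [0,0,0],
    [0,0,0],
    [0,0,0],
    [0,0,0],
    [0,0,0],
  ],
  gripper=[-1,-1,-1,-1,-1,-1,-1,-1],
)

```text
time: 15.85
tool_pos: [0.5262, 0.2793, 0.3516]
ee_rot: [-3.141, -0.002, -3.141]
wrist_force: [-2.0, -0.8, 1.2]
width: 0.0009
finger_force: 0.7
```

Call:
play_rows(
  translation=[
    [0,0,-0.05],
    [0,0,-0.06],
    [0,0,-0.1],
    [0,0,-0.2],
    [0,0,-0.4],
    [0,0,-0.6],
    [0,0,-0.4],
    [0,0,0],
  ],
  twist=[
    [0,0,0],
    [0,0,0],
    [0,0,0],
    [0,0,0],
    [0,0,0],
    [0,0,0],
    [0,0,0],
    [0,0,0],
  ],
  gripper=[-1,-1,-1,-1,-1,-1,-1,-1],
)

```text
time: 16.65
tool_pos: [0.5268, 0.2794, 0.4287]
ee_rot: [3.138, 0.008, -3.141]
wrist_force: [0.5, -0.4, 0.4]
width: 0.0002
finger_force: 0.0
```

```bash
python3 -c "
from h import *
ang(); print(robot.get_obs()['qvel'].round(3),robot.get_obs()['tool_pos'])
im=robot.snapshot('scene')
cv2.imwrite('pics/c6.png',cv2.resize(im[90:290,130:380,::-1],None,fx=3,fy=3,interpolation=cv2.INTER_CUBIC))"
```

```text
scene latch_pivot ang 1.585 r 0.130 score 0.76
scene cup_axis ang 1.639 r 0.077 score 0.61
top latch_pivot ang 1.586 r 0.132 score 0.89
top cup_axis ang 1.635 r 0.078 score 0.65
[-0.6  0.2 -1.1]
[ 0.003 -0.001 -0.003 -0.     0.001 -0.001] [0.52645438 0.27920012 0.42293883]
```

View pics/c6.png

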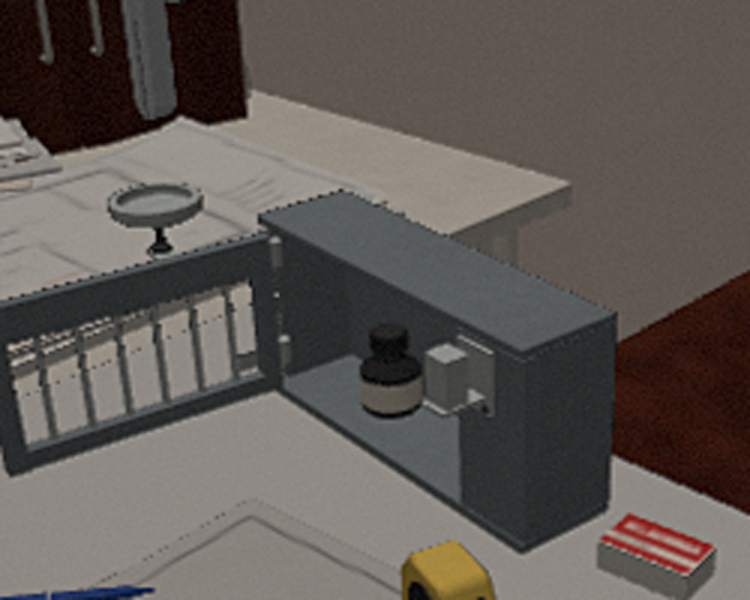

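The picture shows the gate wide open at about 1.6 rad, running from (280,380) to (10,470). The cup is free at (155,205), the fingers are clear above it, and the bottle, staples and tape measure stand where they were.

```bash
python3 -c "
from bench import robot
print(robot.close_job())"
```

```text
the job is handed in; nothing more can be done
None
```

The latch was lifted and kept up until the gate had passed the catch; the gate now stands open at about 1.6 rad, the robot is clear, the readings I took stayed under about 10 N, and the job is handed in.

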